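Square up a leaning row of spotting tiles

TASK

The three white spotting tiles have slumped and lean in their rack. Push the row against the rack's metal backstop so that all three stand upright, close together and square to the backstop, then let go. The black tiles in the other rack are already in order and need nothing.

Things in the scene. Friction and masses are not known exactly. Their poses are not given: they have to be found in the camera images.
- stop (a point): foot of the front face, at mid width and floor height, of the aluminium backstop (100 mm wide, 62 mm high) of the white tiles' rack. x points level into the backstop, away from the robot; y along it; z up. The rack is fixed; its grey floor, 12 mm above the bench, reaches 130 mm in front of the face, between side rails 8 mm high, 92 mm apart. A like rack of fixed black tiles stands left or right of it
- tile_back: white porcelain tile, 12 x 80 x 60 mm, with six shallow wells; the one nearest the backstop, leaning with its top edge on the backstop and its foot out towards the robot. Origin at its centre; x is the thickness (into the backstop when upright), y the width, z the height
- tile_mid: white porcelain tile, 12 x 80 x 60 mm, with six shallow wells; the middle one, leaning on the back tile. Origin at its centre; x is the thickness (into the backstop when upright), y the width, z the height
- tile_front: white porcelain tile, 12 x 80 x 60 mm, with six shallow wells; the one nearest the robot, leaning on the middle tile, its foot 60 to 70 mm before the backstop. A push near its foot brings the row home; then its front face is 36 mm from the backstop's. Origin at its centre; x is the thickness (into the backstop when upright), y the width, z the height

How it is judged:
At the end, for the whole second after the job is handed in: All three white tiles stand on the rack's floor within 10 degrees of upright and within 10 degrees of square to the backstop, in their order, each within 10 mm (along the push) of its place in a closed row touching the backstop, within 15 mm of the rack's middle line, and at rest (angle between each of tile_back, tile_mid, tile_front's own z axis and vertical below 0.175 rad and angle between the y axis of each of tile_back, tile_mid, tile_front and the y axis of stop, either way round below 0.175 rad and x of tile_back in the frame of stop between -0.016 and 0.004 m and y of tile_back in the frame of stop between -0.015 and 0.015 m and z of tile_back in the frame of stop between 0.022 and 0.038 m and linear speed of each of tile_back, tile_mid, tile_front below 0.02 m/s and x of tile_mid in the frame of stop between -0.028 and -0.008 m and y of tile_mid in the frame of stop between -0.015 and 0.015 m and z of tile_mid in the frame of stop between 0.022 and 0.038 m and x of tile_front in the frame of stop between -0.04 and -0.02 m and y of tile_front in the frame of stop between -0.015 and 0.015 m and z of tile_front in the frame of stop between 0.022 and 0.038 m).
It also fails if it takes over 32 s, if anything falls off the work surface, if the arm or the gripper's body presses on something with over 40 N, if the wrist force passes 120 N, or if a joint passes its speed limit or range.

ROBOT

A 6-joint arm with a two-finger parallel gripper is mounted at the origin on a cart in front of the work surface, level with it; the furniture and walls round the work are solid. World frame = base frame: x ahead of the robot, y to its left, z up, the work surface at z = 0. Lengths are in m, angles in rad, forces in N, time in s.
With the tool pointing down it reaches from about 0.3 to 0.75 m from the base axis. Payload 8.5 kg.
Tool frame: the origin (TCP) lies midway between the tips of the shut fingers; the grasp point (between the pads) lies 19 mm behind it; y points along the fingers, z is the direction in which the jaws open and shut, and the axes are right-handed (so a half turn about y gives the same grasp; the last joint's range is limited). The gripper opens to 85 mm and grips with 20 to 120 N. Pads are 22 mm wide; open, the fingers measure 114 mm over their backs; the gripper's body (76 mm by 85 mm) begins 54 mm behind the grasp point. The pads swing forward as they close: fully open they stand 13 mm farther back than shut.
Start: joints at [1.04, 0.381, 1.297, -0, 1.464, -0.215], TCP at [0.171, 0.523, 0.231] pointing down, gripper open.
Joint ranges: [-3.11, 3.11], [-0.89, 2.33], [0.22, 2.48], [-1.42, 4.56], [0.17, 2.85], [-2.88, 2.88]. Speed limits (rad/s): [2.39, 2.39, 3.14, 3.14, 3.14, 3.14].

INTERFACE

Orientations are given as a 3x3 rotation matrix whose columns are the frame's x, y, z axes.
In Python, from workcell import arm gives the robot as it stands.
- The arm moves only by the shell command python3 -m pendant 'ROWS'. ROWS is JSON, a list of rows, each a list of 7 numbers: the opening, from 0 (shut) to 1 (fully open), then the shift along the tool's x, y, z in m, then the turn, a rotation vector about the tool's x, y, z in rad. A call has 1 to 12 rows; each row is the pose to reach, as a shift and turn from the pose commanded when the call began, along the tool's axes at that moment; what a row does not reach only later rows make up. A row lasts 1/8 s, in which the tool goes at most 62.5 mm and 10.7 degrees, less where a joint would pass 70% of its speed; a pose out of reach is approached as far as the arm can. A call with a gripper value outside its range is refused whole. The fingers move at their own pace and stop on an object; the grip force is fixed at half the most. Time passes only in rows, so rows that repeat a pose let the fingers close. It gives the time, the measured TCP pose, the force and the opening at its end, in the units of the state.
- arm.get_obs(): the state, without advancing time (a new reading comes with each control period).
- arm.snapshot(name): name is "scene" or "top"; returns a dict with "image" (384x512x3 uint8, blue, green, red), "range_z" (384x512 float32, m along the optical axis (not along the pixel's ray), 0 where there is no reading), "fov_y" (degrees; the focal length in pixels is half the picture's height over the tangent of half this angle, whatever the lens; pixels are square), "cx", "cy" (the principal point, pixels), "k1" (the pictures are not rectified: a ray, as slopes to the right and down, at radius r is drawn at 1 + k1 r^2 times it, then the intrinsics apply), "rvec" (rotation vector, rad) and "tvec" (3), from world to camera coordinates, as OpenCV has them. Camera axes: x right, y down, z forward; pixel columns grow to the right and rows downward; lengths in m; the calibration is good to about 2 mm. A picture is of the moment at which its call begins.
- arm.close_job(): hands the job in, once; it reports no verdict.
The state is a dict: "clock": time; "joints": joint angles; "dq": joint speeds; "joint_torque": joint torques, N m; "tcp_pos": TCP position; "ee_rot": TCP orientation; "ft_force": force on the tool from outside, world axes, zero at the start; "moment": the same for the moment, N m; "finger_gap": finger opening in m.
Only numpy, scipy, OpenCV 4.12 (cv2) and the standard library are available. Lean on these libraries where they do the work, as an engineer would, in place of code of your own. Each camera call takes 0.05 s, during which the arm holds its last target.

## Working session

There is one attempt and no reset: what is moved stays moved. The work goes in short steps, Python scripts to look and compute and a shell command to move; the robot and the scene stay as the last step left them, time stands still between calls to the robot, and variables do not carry over. Pictures are saved under pics/ and viewed, and the job is handed in when it is done.

```bash
mkdir -p pics; ls; cat > h.py <<'E'
import numpy as np,cv2
from workcell import arm
def snap(n,fn):
    s=arm.snapshot(n); cv2.imwrite('pics/'+fn,s['image']); 
    np.savez('pics/'+fn[:-4]+'.npz',**s); return s
def world(s,stepmask=None):
    # per-pixel world points from depth
    h,w=s['range_z'].shape; f=h/2/np.tan(np.radians(float(s['fov_y'])/2))
    K=np.array([[f,0,float(s['cx'])],[0,f,float(s['cy'])],[0,0,1]])
    u,v=np.meshgrid(np.arange(w),np.arange(h))
    p=cv2.undistortPoints(np.stack([u,v],-1).reshape(-1,1,2).astype(np.float64),K,np.array([float(s['k1']),0,0,0])).reshape(h,w,2)
    z=s['range_z'].astype(float)
    c=np.dstack([p*z[...,None],z])
    R=cv2.Rodrigues(np.array(s['rvec'],float))[0]
    P=(c-np.array(s['tvec'],float).ravel())@R
    P[z==0]=np.nan
    return P
E
python3 - <<'E'
from h import *
for n in('scene','top'):
    s=snap(n,n+'0.png')
    R=cv2.Rodrigues(np.array(s['rvec'],float))[0];print(n,-R.T@np.array(s['tvec']).ravel(),s['fov_y'],s['k1'])
o=arm.get_obs();print(o['clock'],o['tcp_pos'],o['ee_rot'],o['ft_force'],o['finger_gap'])
E
```

```text
pics
scene [0.27550445 0.58609456 0.68999652] 50.19152863176783 -0.006912675774190649
top [0.42198303 0.06683859 0.89168931] 42.85308812638093 0.042264527796298725
0.1 [0.17068297 0.52256743 0.23077356] [[ 9.50544043e-01 -6.50774782e-04  3.10589116e-01]
 [-3.10589689e-01 -1.15543838e-03  9.50543376e-01]
 [-2.59723074e-04 -9.99999121e-01 -1.30041901e-03]] [0.28571591 0.38678809 0.11255112] 0.08538926316319902
```

View pics/scene0.png

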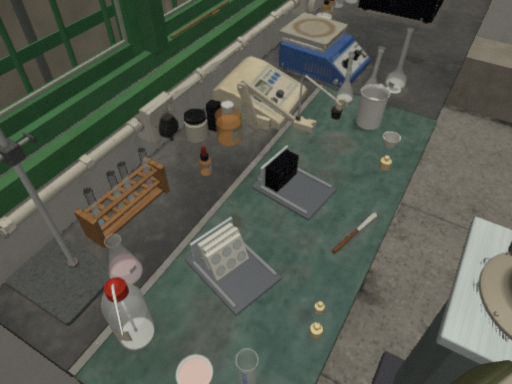

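View pics/top0.png

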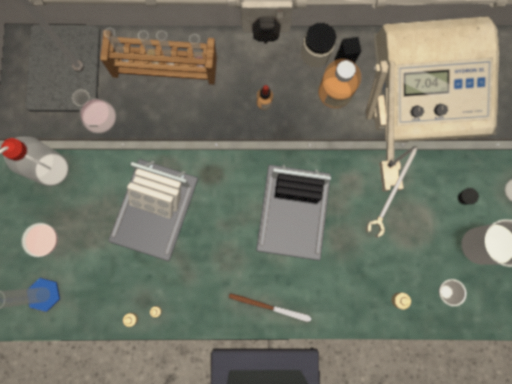

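The top view shows the white rack around (155,210), with its backstop at the upper edge (135,164)-(187,178). The black rack is on its right at (295,212). Next I'll measure with depth.

```bash
python3 - <<'E'
from h import *
s=dict(np.load('pics/top0.npz'));P=world(s);im=s['image']
c=im[150:270,95:210];cv2.imwrite('pics/c1.png',cv2.resize(c,None,fx=5,fy=5,interpolation=cv2.INTER_CUBIC))
s2=dict(np.load('pics/scene0.npz'));c=s2['image'][205:320,175:295];cv2.imwrite('pics/c2.png',cv2.resize(c,None,fx=5,fy=5,interpolation=cv2.INTER_CUBIC))
for v,u in [(163,140),(170,165),(178,186),(235,150),(215,180),(240,140),(280,200)]:print(u,v,P[v,u].round(4),im[v,u])
# height profile along the row
hsv=cv2.cvtColor(im,cv2.COLOR_BGR2HSV)
for n,S in(('top',s),('scene',s2)):
    Q=world(S);m=(Q[...,2]>0.062)&(Q[...,2]<0.085)&(abs(Q[...,0]-.43)<.09)&(abs(Q[...,1]-.25)<.09)
    q=Q[m];print(n,len(q),q.min(0),q.max(0))
    if len(q): 
        r=cv2.minAreaRect((q[:,:2]*1000).astype(np.float32));print(r)
    m=(abs(Q[...,2]-.012)<.004)&(abs(Q[...,0]-.38)<.12)&(abs(Q[...,1]-.25)<.1)
    h=cv2.cvtColor(S['image'],cv2.COLOR_BGR2HSV); m&=(h[...,1]<40)
    q=Q[m];r=cv2.minAreaRect((q[:,:2]*1000).astype(np.float32));print('floor',len(q),r,np.median(q[:,2]))
E
```

```text
140 163 [0.6207 0.2593 0.013 ] [130 132 133]
165 170 [0.6077 0.2134 0.0124] [128 130 131]
186 178 [0.5926 0.1747 0.0133] [134 136 139]
150 235 [0.4889 0.2367 0.0134] [128 129 132]
180 215 [0.5234 0.1827 0.0239] [152 155 158]
140 240 [0.4801 0.2545 0.0119] [129 130 133]
200 280 [ 0.4095  0.1475 -0.    ] [102 118 100]Traceback (most recent call last):
  File "<stdin>", line 10, in <module>
    return umr_minimum(a, axis, None, out, keepdims, initial, where)
ValueError: zero-size array to reduction operation minimum which has no identity
```

View pics/c1.png

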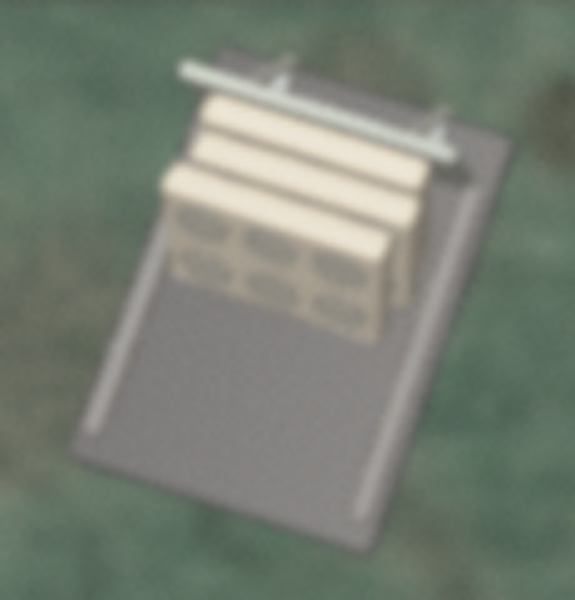

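View pics/c2.png

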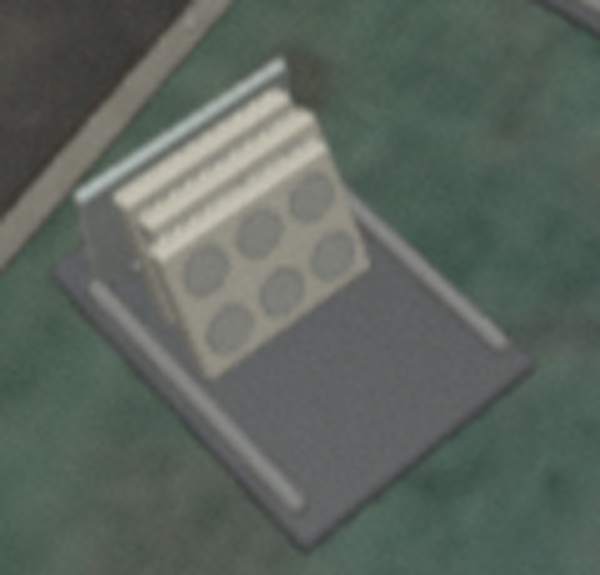

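The crops show the rack turned about 16° with the front tile leaning back. Its foot line in c1 runs from (175,280) to (375,340), and the floor's front corners are at (80,455) and (370,548).

```bash
cat >> h.py <<'E'
def cast(s,uv,z):
    h=s['image'].shape[0]; f=h/2/np.tan(np.radians(float(s['fov_y'])/2))
    K=np.array([[f,0,float(s['cx'])],[0,f,float(s['cy'])],[0,0,1]])
    p=cv2.undistortPoints(np.array(uv,float).reshape(-1,1,2),K,np.array([float(s['k1']),0,0,0])).reshape(-1,2)
    R=cv2.Rodrigues(np.array(s['rvec'],float))[0];c=-R.T@np.array(s['tvec'],float).ravel()
    d=np.c_[p,np.ones(len(p))]@R
    return c+d*((z-c[2])/d[:,2])[:,None]
E
python3 - <<'E'
from h import *
t=dict(np.load('pics/top0.npz'));s=dict(np.load('pics/scene0.npz'))
ct=lambda L:[(95+(a+.5)/5-.5,150+(b+.5)/5-.5) for a,b in L]
cs=lambda L:[(175+(a+.5)/5-.5,205+(b+.5)/5-.5) for a,b in L]
pr=lambda n,x:print(n,(x*1000).round(1).tolist())
for S,c,n,A in((t,ct,'top',dict(front=[(80,455),(370,548)],stoptop=[(180,63),(455,150)],rails=[(92,430),(360,518)],foot=[(175,280),(375,340)],ftop=[(165,190),(385,250)])),
             (s,cs,'scene',dict(front=[(305,548),(530,362)],stoptop=[(78,198),(285,65)],rails=[(300,505),(505,345)],foot=[(210,377),(368,266)],ftop=[(158,255),(322,150)])) ):
    F=cast(S,c(A['front']),.012);pr(n+' frontcorners',F)
    T=cast(S,c(A['stoptop']),.074);pr('stoptop',T)
    Rl=cast(S,c(A['rails']),.020);pr('rails',Rl)
    Fo=cast(S,c(A['foot']),.012);pr('foot',Fo)
    for q in(F,T,Rl,Fo):
        d=q[0]-q[1];print(np.degrees(np.arctan2(-d[0],d[1])) if 0 else np.degrees(np.arctan2(d[0],d[1])).round(2),(np.linalg.norm(d)*1000).round(1),(q.mean(0)*1000).round(1))
for n,S in(('top',t),('scene',s)):
    Q=world(S)
    b=(abs(Q[...,0]-.56)<.1)&(abs(Q[...,1]-.23)<.09)
    for lo,hi in((.05,.06),(.06,.068),(.068,.082)):
        q=Q[b&(Q[...,2]>lo)&(Q[...,2]<hi)];r=cv2.minAreaRect((q[:,:2]*1000).astype(np.float32));print(n,lo,len(q),r)
    h=cv2.cvtColor(S['image'],cv2.COLOR_BGR2HSV)
    q=Q[b&(abs(Q[...,2]-.013)<.004)&(h[...,1]<40)];print('floor',len(q),cv2.minAreaRect((q[:,:2]*1000).astype(np.float32)),np.median(q[:,2]))
E
```

```text
top frontcorners [[479.3, 306.5, 12.0], [446.0, 202.7, 12.0]]
stoptop [[608.2, 261.9, 74.0], [578.0, 167.8, 74.0]]
rails [[487.5, 300.5, 20.0], [456.3, 205.2, 20.0]]
foot [[542.1, 275.4, 12.0], [520.2, 202.9, 12.0]]
17.75 109.0 [462.7 254.6  12. ]
17.82 98.8 [593.1 214.9  74. ]
18.16 100.3 [471.9 252.9  20. ]
16.82 75.8 [531.1 239.1  12. ]
scene frontcorners [[476.8, 311.3, 12.0], [443.5, 204.0, 12.0]]
stoptop [[604.3, 261.6, 74.0], [572.9, 169.7, 74.0]]
rails [[484.7, 301.5, 20.0], [453.1, 206.7, 20.0]]
foot [[544.8, 270.7, 12.0], [519.1, 197.8, 12.0]]
17.24 112.4 [460.1 257.6  12. ]
18.84 97.1 [588.6 215.6  74. ]
18.43 99.9 [468.9 254.1  20. ]
19.38 77.3 [532.  234.2  12. ]
top 0.05 178 ((570.6057739257812, 220.2659912109375), (96.20640563964844, 62.674407958984375), 70.47852325439453)
top 0.06 384 ((569.759521484375, 221.3033447265625), (96.09160614013672, 53.70038604736328), 69.22089385986328)
top 0.068 1131 ((572.5314331054688, 221.4705352783203), (100.74348449707031, 48.318843841552734), 71.92854309082031)
floor 2789 ((536.9982299804688, 232.32981872558594), (117.87255096435547, 161.76513671875), 72.38188171386719) 0.012508812759419235
scene 0.05 239 ((563.8540649414062, 224.9624481201172), (97.92448425292969, 52.64800262451172), 70.7219009399414)
scene 0.06 457 ((567.0023803710938, 224.53672790527344), (97.89618682861328, 48.83173370361328), 69.19208526611328)
scene 0.068 669 ((570.8474731445312, 222.6726531982422), (99.55084228515625, 47.215824127197266), 70.47884368896484)
floor 2062 ((534.0001220703125, 233.07125854492188), (116.06639862060547, 159.08355712890625), 72.30025482177734) 0.011848762935388574
```

```bash
python3 - <<'E'
from h import *
A=np.array([.171,.523]);B=np.array([.491,.247]);u=(B-A)/np.linalg.norm(B-A)
for n in('top0','scene0'):
    Q=world(dict(np.load(f'pics/{n}.npz')));r=Q[...,:2]-A;l=r@u;d=abs(r@np.array([-u[1],u[0]]))
    m=(d<.1)&(l>-.05)&(l<.5);q=Q[m];q=q[np.argsort(-q[:,2])];print(n,q[:3].round(3))
    for k in range(0,5):
        mm=m&(l>k*.1)&(l<k*.1+.1);print(k,np.nanmax(Q[mm][:,2]) if mm.any() else None)
# stop-frame geometry, yaw -18.1deg taken from tool axes
ex=np.array([.9505,-.3106]);ey=np.array([.3106,.9505])
O=np.array([.586,.216]);print('shift tool x,z mm:',((B-A)@ex*1000).round(1),((B-A)@ey*1000).round(1))
for n in('top0','scene0'):
    Q=world(dict(np.load(f'pics/{n}.npz')));x=(Q[...,:2]-O)@ex;y=(Q[...,:2]-O)@ey;z=Q[...,2]
    b=(abs(y)<.03)
    for lo,hi in((.018,.03),(.03,.042),(.042,.055),(.055,.066),(.066,.09)):
        m=b&(z>lo)&(z<hi)&(x>-.1)&(x<.03)
        print(n,lo,m.sum(),np.percentile(x[m],[2,10,50,90,98]).round(4) if m.sum() else '')
E
```

```text
top0 [[0.396 0.41  0.175]
 [0.386 0.407 0.175]
 [0.389 0.407 0.174]]
0 -0.8856972631686086
1 0.007124284709108572
2 0.1750722733359212
3 0.03204644615513852
4 0.07615183226503593
scene0 [[0.221 0.496 0.536]
 [0.221 0.495 0.536]
 [0.223 0.496 0.536]]
0 0.5361907762592788
1 None
2 0.17515976015783402
3 0.03190682212517327
4 0.07539503228411279
shift tool x,z mm: 389.9 -162.9
top0 0.018 107 [-0.0604 -0.0599 -0.0579 -0.0546  0.0274]
top0 0.03 143 [-0.0564 -0.0555 -0.0525 -0.0492  0.0221]
top0 0.042 141 [-0.0503 -0.0495 -0.0468 -0.0439  0.0163]
top0 0.055 183 [-0.0446 -0.0432 -0.0402 -0.0102  0.0037]
top0 0.066 946 [-0.038  -0.0344 -0.0146  0.0049  0.0085]
scene0 0.018 164 [-0.0622 -0.0616 -0.0595 -0.0566 -0.0557]
scene0 0.03 171 [-0.0579 -0.0565 -0.0542 -0.0512 -0.0495]
scene0 0.042 194 [-0.0518 -0.0506 -0.048  -0.0452 -0.0437]
scene0 0.055 196 [-0.0458 -0.0446 -0.0418 -0.0252  0.0014]
scene0 0.066 655 [-0.0398 -0.0374 -0.0163  0.0015  0.0044]
```

```bash
python3 -m pendant '[[0.5,0.03,0,-0.012,0,0,0],[0.5,0.075,0,-0.03,0,0,0],[0.5,0.12,0,-0.05,0,0,0],[0.5,0.165,0,-0.07,0,0,0],[0.5,0.21,0,-0.09,0,0,0],[0.5,0.255,0,-0.107,0,0,0],[0.5,0.3,0,-0.125,0,0,0],[0.5,0.345,0,-0.145,0,0,0],[0.5,0.375,0,-0.157,0,0,0],[0.5,0.39,0,-0.163,0,0,0],[0.5,0.39,0,-0.163,0,0,0]]'
```

```text
clock: 1.48
tcp_pos: [0.4909, 0.2466, 0.231]
ee_rot: [[0.95, -0.001, 0.311], [-0.311, -0.0, 0.95], [-0.001, -1.0, -0.0]]
ft_force: [-0.3, 0.3, -0.2]
finger_gap: 0.0427
```

```bash
python3 -m pendant '[[0.5,0,0.03,0,0,0,0],[0.5,0,0.07,0,0,0,0],[0.5,0,0.11,0,0,0,0],[0.5,0,0.15,0,0,0,0],[0.5,0,0.18,0,0,0,0],[0.5,0,0.2,0,0,0,0],[0.5,0,0.211,0,0,0,0],[0.5,0,0.211,0,0,0,0]]'
python3 - <<'E'
from h import *
for n in('scene','top'):
    s=snap(n,n+'1.png')
    y,x=(190,160) if n=='scene' else (130,80)
    cv2.imwrite(f'pics/c_{n}1.png',cv2.resize(s['image'][y:y+145,x:x+160],None,fx=4,fy=4,interpolation=cv2.INTER_CUBIC))
E
```

```text
clock: 2.48
tcp_pos: [0.4903, 0.2473, 0.0202]
ee_rot: [[0.951, -0.001, 0.31], [-0.31, -0.0, 0.951], [-0.001, -1.0, -0.0]]
ft_force: [-0.3, 0.3, 0.4]
finger_gap: 0.0427
```

View pics/c_scene1.png

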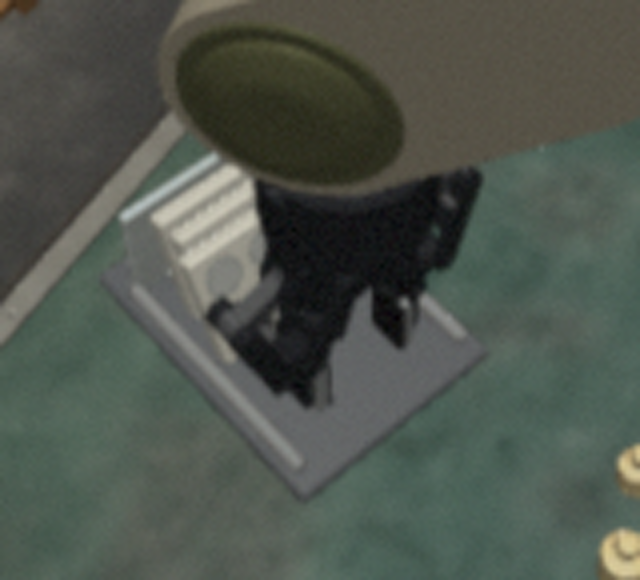

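View pics/c_top1.png

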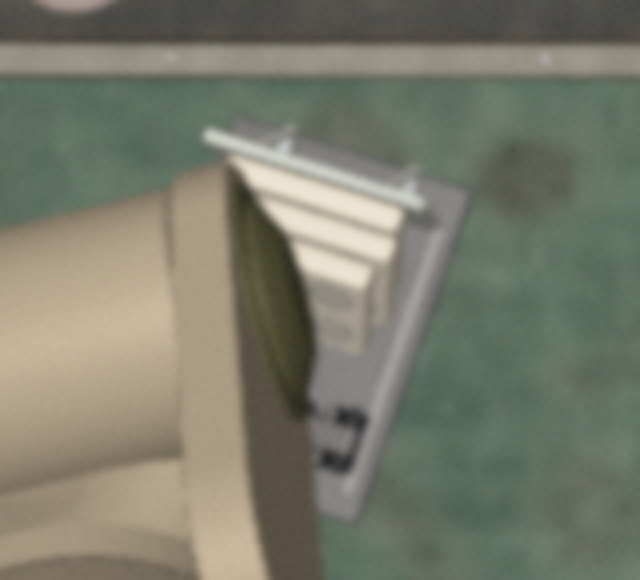

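The open fingers are down inside the rails, in front of the row, with nothing touching. Now a slow push.

```bash
python3 -m pendant '[[0.5,0.01,0,0,0,0,0],[0.5,0.018,0,0,0,0,0],[0.5,0.021,0,0,0,0,0],[0.5,0.024,0,0,0,0,0],[0.5,0.027,0,0,0,0,0],[0.5,0.03,0,0,0,0,0],[0.5,0.033,0,0,0,0,0],[0.5,0.036,0,0,0,0,0],[0.5,0.036,0,0,0,0,0]]'
python3 -m pendant '[[0.5,0.002,0,0,0,0,0],[0.5,0.004,0,0,0,0,0],[0.5,0.006,0,0,0,0,0],[0.5,0.008,0,0,0,0,0],[0.5,0.008,0,0,0,0,0]]'
python3 - <<'E'
from h import *
for n in('scene','top'):
    s=snap(n,n+'2.png')
    y,x=(190,160) if n=='scene' else (130,80)
    cv2.imwrite(f'pics/c_{n}2.png',cv2.resize(s['image'][y:y+145,x:x+160],None,fx=4,fy=4,interpolation=cv2.INTER_CUBIC))
E
```

```text
clock: 3.7
tcp_pos: [0.5248, 0.2355, 0.0201]
ee_rot: [[0.951, -0.001, 0.311], [-0.311, -0.0, 0.951], [-0.001, -1.0, -0.0]]
ft_force: [-2.6, 0.2, -1.0]
finger_gap: 0.043
clock: 4.32
tcp_pos: [0.5329, 0.233, 0.0203]
ee_rot: [[0.951, 0.0, 0.311], [-0.311, -0.0, 0.951], [0.0, -1.0, -0.0]]
ft_force: [-3.1, 1.1, -2.1]
finger_gap: 0.0425
```

View pics/c_scene2.png

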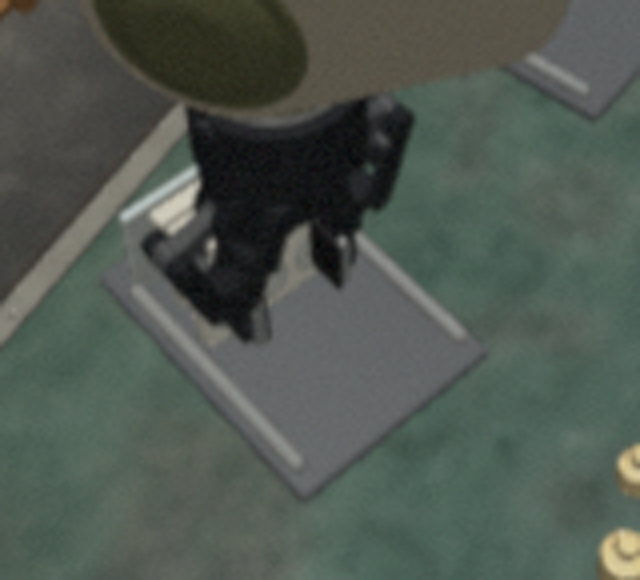

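View pics/c_top2.png

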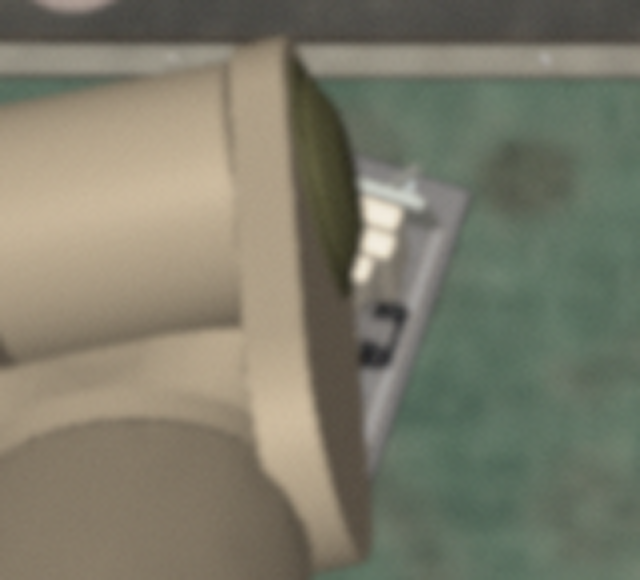

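The fingers are now at the front tile's foot, with about 3 N on them. In the top crop the finger at (385,335) meets the foot and the top edges are still on the backstop. I'll keep pushing, about 10 mm more.

```bash
python3 -m pendant '[[0.5,0.002,0,0,0,0,0],[0.5,0.004,0,0,0,0,0],[0.5,0.005,0,0,0,0,0],[0.5,0.006,0,0,0,0,0],[0.5,0.006,0,0,0,0,0]]'
python3 -m pendant '[[0.5,0.001,0,0,0,0,0],[0.5,0.002,0,0,0,0,0],[0.5,0.003,0,0,0,0,0],[0.5,0.003,0,0,0,0,0]]'
```

```text
clock: 5.05
tcp_pos: [0.5387, 0.2311, 0.0204]
ee_rot: [[0.951, 0.001, 0.311], [-0.311, -0.0, 0.951], [0.0, -1.0, 0.0]]
ft_force: [-1.9, 1.0, -1.1]
finger_gap: 0.0427
clock: 5.55
tcp_pos: [0.5401, 0.2306, 0.0203]
ee_rot: [[0.951, -0.003, 0.31], [-0.31, 0.0, 0.951], [-0.003, -1.0, -0.001]]
ft_force: [-8.6, 3.5, 1.6]
finger_gap: 0.0426
```

The force has risen to about 9 N and the tool has stalled with the finger front about 37 mm from the backstop, which is the expected home position. I'll press a little more, then back away level.

```bash
python3 -m pendant '[[0.5,0.001,0,0,0,0,0],[0.5,0.002,0,0,0,0,0],[0.5,0.002,0,0,0,0,0]]'
python3 - <<'E'
from h import *
s=snap('scene','scene3.png')
cv2.imwrite('pics/c_scene3.png',cv2.resize(s['image'][190:335,160:320],None,fx=4,fy=4,interpolation=cv2.INTER_CUBIC))
E
```

```text
clock: 5.92
tcp_pos: [0.54, 0.2306, 0.0203]
ee_rot: [[0.951, -0.007, 0.31], [-0.31, 0.001, 0.951], [-0.006, -1.0, -0.001]]
ft_force: [-16.2, 5.6, 6.5]
finger_gap: 0.0426
```

View pics/c_scene3.png

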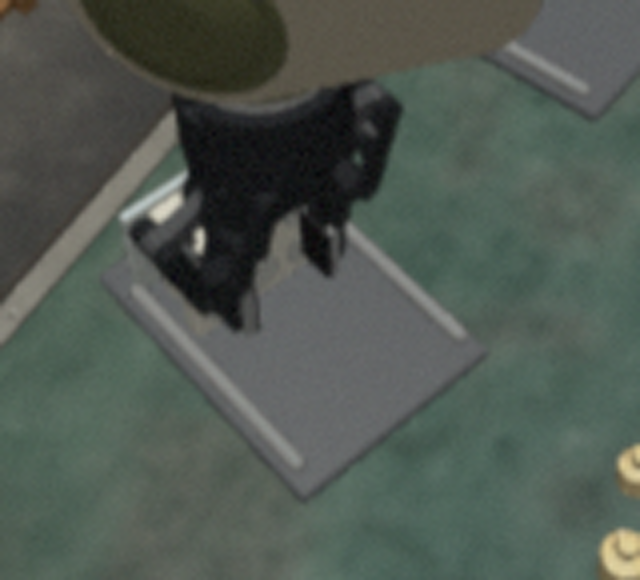

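The row is stalled at 17 N against the backstop. Backing off, then raising the tool so the camera can see.

```bash
python3 -m pendant '[[0.5,-0.003,0,0,0,0,0],[0.5,-0.006,0,0,0,0,0],[0.5,-0.01,0,0,0,0,0],[0.5,-0.02,0,0,0,0,0],[0.5,-0.035,0,0,0,0,0],[0.5,-0.055,0,0,0,0,0],[0.5,-0.055,-0.03,0,0,0,0],[0.5,-0.06,-0.08,0,0,0,0],[0.5,-0.07,-0.13,0,0,0,0],[0.5,-0.1,-0.17,0,0,0,0],[0.5,-0.14,-0.2,0.01,0,0,0],[0.5,-0.18,-0.21,0.02,0,0,0]]'
python3 -m pendant '[[0.5,-0.04,0,0.02,0,0,0],[0.5,-0.08,0,0.04,0,0,0],[0.5,-0.12,0,0.06,0,0,0],[0.5,-0.16,0,0.08,0,0,0],[0.5,-0.2,0,0.1,0,0,0],[0.5,-0.22,0,0.12,0,0,0],[0.5,-0.22,0,0.12,0,0,0]]'
python3 - <<'E'
from h import *
for n in('scene','top'):
    s=snap(n,n+'4.png')
    y,x=(205,170) if n=='scene' else (150,95)
    cv2.imwrite(f'pics/c_{n}4.png',cv2.resize(s['image'][y:y+115,x:x+120],None,fx=5,fy=5,interpolation=cv2.INTER_CUBIC))
ex=np.array([.951,-.310]);ey=np.array([.310,.951]);O=np.array([.586,.216])
for n in('top4','scene4'):
    Q=world(dict(np.load(f'pics/{n}.npz')));x=(Q[...,:2]-O)@ex;y=(Q[...,:2]-O)@ey;z=Q[...,2]
    for lo,hi in((.018,.03),(.03,.042),(.042,.055),(.055,.066),(.066,.09)):
      for ya,yb in((-.035,-.01),(.01,.035)):
        m=(y>ya)&(y<yb)&(z>lo)&(z<hi)&(x>-.1)&(x<.03)
        print(n,lo,ya,m.sum(),np.percentile(x[m],[2,10,50,90,98]).round(4) if m.sum() else '')
E
```

```text
clock: 7.48
tcp_pos: [0.3768, 0.3052, 0.232]
ee_rot: [[0.95, 0.003, 0.311], [-0.311, 0.001, 0.95], [0.002, -1.0, 0.002]]
ft_force: [0.4, 0.4, -0.5]
finger_gap: 0.0425
clock: 8.35
tcp_pos: [0.2047, 0.4876, 0.2299]
ee_rot: [[0.951, -0.0, 0.308], [-0.308, -0.0, 0.951], [-0.0, -1.0, -0.0]]
ft_force: [0.6, 0.2, 0.6]
finger_gap: 0.0427
top4 0.018 -0.035 15 [-0.0382 -0.0381  0.0217  0.028   0.0286]
top4 0.018 0.01 17 [-0.0386 -0.0385  0.0226  0.0283  0.0291]
top4 0.03 -0.035 22 [-0.0384 -0.0382 -0.0377  0.0231  0.0244]
top4 0.03 0.01 22 [-0.0387 -0.0386  0.0109  0.0231  0.0243]
top4 0.042 -0.035 28 [-0.0383 -0.038   0.0038  0.0168  0.0184]
top4 0.042 0.01 27 [-0.0385 -0.0381  0.0038  0.016   0.0183]
top4 0.055 -0.035 22 [-0.0383 -0.0382  0.0033  0.0038  0.0135]
top4 0.055 0.01 30 [-0.0387 -0.0387  0.0032  0.0048  0.0126]
top4 0.066 -0.035 389 [-0.0375 -0.0342 -0.0164  0.0048  0.0085]
top4 0.066 0.01 384 [-0.0379 -0.0344 -0.0165  0.0049  0.0081]
scene4 0.018 -0.035 33 [-0.0407 -0.0404 -0.0394 -0.0387 -0.0386]
scene4 0.018 0.01 38 [-0.0404 -0.0401 -0.0392 -0.0386 -0.0383]
scene4 0.03 -0.035 37 [-0.0409 -0.0405 -0.0395 -0.0386 -0.0382]
scene4 0.03 0.01 38 [-0.0406 -0.0402 -0.0394 -0.0386 -0.0383]
scene4 0.042 -0.035 40 [-0.0408 -0.0404 -0.0395 -0.0387 -0.0383]
scene4 0.042 0.01 46 [-0.0407 -0.0404 -0.0394 -0.0387 -0.0384]
scene4 0.055 -0.035 43 [-0.0406 -0.0403 -0.0394 -0.0072  0.0014]
scene4 0.055 0.01 47 [-0.0408 -0.0402 -0.0393 -0.0231  0.0013]
scene4 0.066 -0.035 267 [-0.0396 -0.0382 -0.0189  0.0014  0.0051]
scene4 0.066 0.01 292 [-0.0396 -0.0379 -0.0189  0.0013  0.0047]
```

View pics/c_scene4.png

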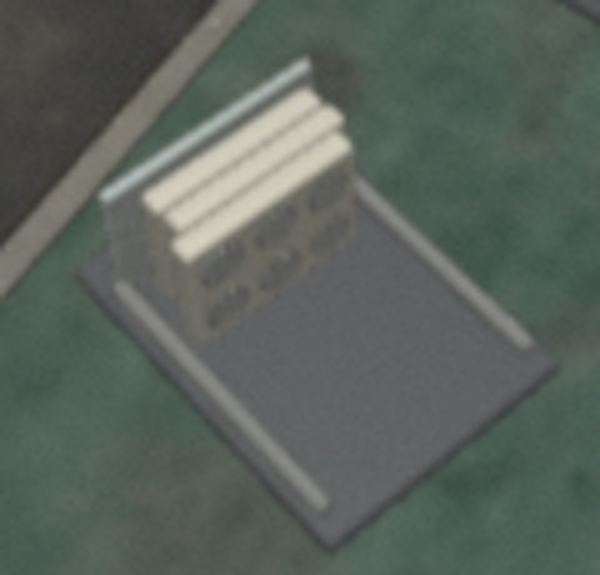

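View pics/c_top4.png

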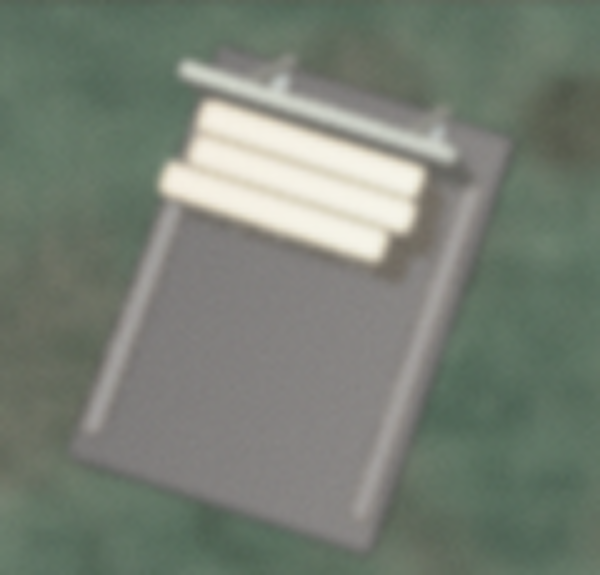

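All three tiles stand upright and touching, with vertical faces (x is constant with height) and square. The front tile sits a little to the left, so I'll check the lateral offsets.

```bash
python3 - <<'E'
from h import *
ex=np.array([.951,-.310]);ey=np.array([.310,.951]);O=np.array([.586,.216])
t=dict(np.load('pics/top4.npz'));s=dict(np.load('pics/scene4.npz'))
for n,S in(('top',t),('scene',s)):
    Q=world(S);x=(Q[...,:2]-O)@ex;y=(Q[...,:2]-O)@ey;z=Q[...,2]
    h=cv2.cvtColor(S['image'],cv2.COLOR_BGR2HSV)
    for a in(-.034,-.022,-.010):
        m=(abs(x-a+.002)<.003)&(z>.068)&(z<.078)&(abs(y)<.06);print(n,a,m.sum(),'y',y[m].min().round(4),y[m].max().round(4),'mid',((y[m].min()+y[m].max())/2).round(4))
    # midline by rails z~.02 (outer)
    m=(z>.016)&(z<.024)&(x>-.12)&(x<-.06)&(abs(y)<.06);print('rails',y[m].min(),y[m].max(), np.median(y[m&(y>0)]),np.median(y[m&(y<0)]))
    m=(z>.0715)&(z<.08)&(x>.000)&(x<.012)&(abs(y)<.07);print('stop',y[m].min(),y[m].max(),x[m].min(),x[m].max())
E
```

```text
top -0.034 149 y -0.037 0.043 mid 0.003
top -0.022 173 y -0.0433 0.043 mid -0.0001
top -0.01 163 y -0.0422 0.0385 mid -0.0018
rails -0.05539881415704057 0.05495657403205081 0.04979415687287754 -0.05070229746654321
stop -0.04925028581190388 0.051346991005884544 0.0030196869895066105 0.00970642829963054
scene -0.034 136 y -0.036 0.0431 mid 0.0035
scene -0.022 118 y -0.0418 0.0365 mid -0.0026
scene -0.01 128 y -0.0407 0.0394 mid -0.0007
rails -0.05357102485315948 0.05426482014980645 0.05056329400156807 -0.048765095768543466
stop -0.04914931537671892 0.050005287824135054 3.0993833455462516e-05 0.006756070668496007
```

All offsets are within about 4 mm of the middle line, so I'm handing in the job.

```bash
python3 -c "
from workcell import arm
o=arm.get_obs();print(o['clock']);print(arm.close_job())"
```

```text
8.45
the job is handed in; nothing more can be done
None
```

The three white tiles now stand upright against the backstop, close together and square to it. I handed the job in at 8.45 s and the hand-in gave no verdict.

I set the fingers half open and lowered them inside the rails. I pushed the front tile's foot level along the rack until the row stalled at about 17 N, then backed off and cleared the rack.

The last checks, from both cameras after letting go:
- **Upright and square:** the front tile's face lies at the same distance at every height, to within 1 mm. Its left and right halves agree to within about 0.5 mm.
- **Closed row:** I saw no gaps between the tiles or at the backstop. The front face measures about 38 to 39 mm from my estimate of the backstop's face, against the nominal 36 mm.
- **Middle line:** each tile's centre is within about 4 mm of it.

The two cameras disagreed by about 1–3 mm on positions, including where the backstop's face lies (0 to +3 mm from my estimate), so the 38 to 39 mm reading fits the nominal within that error. I did not measure the tiles' speed separately.

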